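# Put the plug gauge away in its storage tube

### The arm

A 6-joint arm with a two-finger parallel gripper is mounted at the origin on the work surface. World frame = base frame: x ahead of the robot, y to its left, z up, the work surface at z = 0. Lengths are in mm, angles in rad, forces in N, time in s.
With the tool pointing down it reaches from about 375 to 750 mm from the base axis. Payload 9 kg.
Tool frame: the origin (TCP) lies at the centre of the arm's flange, where the gripper is bolted on; the fingertips stand 173 mm ahead of it and the grasp point (between the pads) lies 155 mm ahead of it; z points along the fingers, x is the direction in which the jaws open and shut, and the axes are right-handed (so a half turn about z gives the same grasp; the last joint's range is limited). The gripper opens to 85 mm and grips with 20 to 120 N. Pads are 22 mm wide; open, the fingers measure 114 mm over their backs; the gripper's body (76 mm by 85 mm) begins 54 mm behind the grasp point. The pads swing forward as they close: fully open they stand 13 mm farther back than shut.
Start: joints at [1.042, 0.104, 0.097, 1.564, 0, 1.353], TCP at [183.488, 571.27, 404.731] pointing down, gripper open.
Joint ranges: [-2.99, 2.99], [-0.84, 1.86], [-1.1, 1.16], [-1.84, 2.11], [-1.51, 1.56], [-3.14, 3.14]. Speed limits (rad/s): [2.22, 2.22, 2.57, 3.14, 3.14, 3.14].

### API

Orientations are given as a unit quaternion [x, y, z, w].
In Python, from workcell import ctrl gives the robot as it stands.
- The arm moves only by the shell command python3 -m handwheel 'ROWS' [OPENING]. ROWS is JSON, a list of rows, each a list of 6 numbers: the shift along the world's x, y, z in cm, then the turn, a rotation vector about the world's x, y, z in degrees. In form: [[x, y, z, ax, ay, az], ...]. A call has exactly 5 rows; each row shifts and turns the commanded pose from where the row before left it; what a row does not reach is not made up. A row lasts 1/8 s, in which the tool goes at most 62.5 mm and 10.7 degrees, less where a joint would pass 70% of its speed; a pose out of reach is approached as far as the arm can. A call is refused whole if a number of a shift passes 6.25 or a number of a turn 10.7, either way. A call with a gripper value outside its range is refused whole. OPENING is the opening, from 0 (shut) to 1 (fully open), set as the call begins (- or left out, the last holds). The fingers move at their own pace and stop on an object; the grip force is fixed at half the most. Time passes only in rows, so rows that do not move let the fingers close, or fill a call up. It gives the time, the measured TCP pose, the force and the opening at its end, in the units of the state.
- ctrl.observe(): the state, without advancing time (a new reading comes with each control period).
- ctrl.snapshot(name): name is "scene" or "top"; returns a dict with "pixels" (384x512x3 uint8, red, green, blue), "depth" (384x512 float32, mm along the optical axis (not along the pixel's ray), 0 where there is no reading), "fov_y" (degrees; the focal length in pixels is half the picture's height over the tangent of half this angle, whatever the lens; pixels are square), "cx", "cy" (the principal point, pixels), "k1" (the pictures are not rectified: a ray, as slopes to the right and down, at radius r is drawn at 1 + k1 r^2 times it, then the intrinsics apply), "view" (4x4, takes a point from world to camera coordinates). Camera axes: x right, y down, z forward; pixel columns grow to the right and rows downward; lengths in mm; the calibration is good to about 2 mm. A picture is of the moment at which its call begins.
- ctrl.job_done(): hands the job in, once; it reports no verdict.
The state is a dict: "time_s": time; "qpos": joint angles; "qd": joint speeds; "joint_efforts": joint torques, N m; "position": TCP position; "orientation": TCP orientation; "force": force on the tool from outside, world axes, zero at the start; "wrist_torque": the same for the moment, N m; "finger_gap": opening from 0.0 (shut) to 1.0 (fully open).
Only numpy, scipy, OpenCV 4.12 (cv2) and the standard library are available. Lean on these libraries where they do the work, as an engineer would, in place of code of your own. Each camera call takes 0.05 s, during which the arm holds its last target. There are 200 camera calls.

### The job

Before the grinding starts, put the thinner of the two plug gauges away from the dust: lift the cover off the storage tube by its knob and stand it upright on the bench beside it, let go, then slide the gauge, handle up, all the way down into the tube, and put the cover back so that it sits flat on the tube's flange. Do not drop the gauge or the cover or tip the gauge over, and leave everything else on the bench where it is.

Things in the scene. Friction and masses are not known exactly. Their poses are not given: they have to be found in the camera images.
- tube: upright storage tube, fixed to the bench. Origin at bench level on the bore axis, z up. Base plate 100 x 100 x 10 mm; tube 54 mm outside; bore 32 mm, flat floor at z = 14, mouth at z = 74; flat flange 84 mm across, its top at z = 64, so the tube's last 10 mm is a collar above it. The bench on its -y side (robot's right) is clear to 220 mm from the axis
- tube_mouth (a point): centre of the bore's mouth, 74 mm above the bench
- cover: the tube's loose aluminium cover: an upturned can, 72 mm outside, 64 inside, 68 high with a 5 mm top, open below; on top a round knob 22 mm across, straight from z = 76 to its top at z = 98. Origin at the centre of the open lower rim, z up. About 0.22 kg. At the start it sits on the tube's flange, round the collar, with 5 mm play all round
- cover_knob (a point): where to grip the cover's knob: on its axis, 90 mm above the cover's lower rim
- slim_gauge: the thinner of two steel plug gauges, standing on the bench: gauging end 30 mm across, 60 long, 3 mm chamfer at the foot (fits the 32 mm bore); above it a handle 20 mm across, 45 long; total 105. Origin at the centre of its foot, z up. About 0.4 kg. Fully in, its foot is on the bore's floor and the gauging end's top flush with the tube's mouth; the handle stands out
- slim_gauge_handle (a point): point to grip on the slim gauge's handle: on the axis, 87 mm above its foot (18 below the top)
- fat_gauge: the other plug gauge, the thicker one: same handle, gauging end 42 mm across instead of 30, so it cannot enter the tube; total height 105, origin at the centre of its foot; bystander
- nut: large steel hex nut lying flat, 46 mm across flats, 24 high; bystander
- disc: grinding disc lying flat, 115 mm across, 6 thick; bystander
- grinder: angle grinder lying down, about 290 x 200 x 65 mm, 1.9 kg; bystander
- wrench: flat steel open-end wrench, 200 mm long, 8 thick; bystander
- clamp: G-clamp lying flat, about 220 x 100 x 20 mm; bystander
- die_grinder: straight die grinder lying down, about 185 mm long, 38 high; bystander
Things that resemble listed ones, but are neither listed nor needed, are in the scene too. Leave any orange or pink look-alike of the slim_gauge alone.

How it is judged (in metres and radians):
On the way, in this order (a step that is already met when the one before it is completed fails the run):
1. the cover stands upright on the bench beside the tube, let go (height (world z) of cover below 0.006 m and angle between cover's own z axis and vertical below 0.08 rad and horizontal distance between cover and tube above 0.08 m and contact force between the fingers and cover below 0.1 N), for 0.2 s.
2. the slim gauge is fully down in the tube, handle up, while the cover is still off (z of slim_gauge in the frame of tube below 0.018 m and horizontal distance between slim_gauge and tube below 0.004 m and angle between slim_gauge's own z axis and vertical below 0.08 rad and horizontal distance between cover and tube above 0.05 m), for 0.2 s.
At the end, for the whole second after the job is handed in: The slim gauge stands handle up in the tube's bore with its foot within 4 mm of the bore's floor and within 4 mm of the axis; the cover sits level (within 0.05 rad) on the flange, its rim within 3 mm of the flange's height and within 9 mm of the tube's axis; both at rest (z of slim_gauge in the frame of tube below 0.018 m and horizontal distance between slim_gauge and tube below 0.004 m and angle between slim_gauge's own z axis and vertical below 0.08 rad and z of cover in the frame of tube between 0.06 and 0.067 m and horizontal distance between cover and tube below 0.009 m and angle between cover's own z axis and vertical below 0.05 rad and linear speed of each of slim_gauge, cover below 0.02 m/s); the robot touches nothing.
It fails at once if the slim gauge is tipped over (more than 0.6 rad) (angle between slim_gauge's own z axis and vertical above 0.6 rad).
It fails at once if the slim gauge falls (faster than 0.6 m/s, free of the fingers) (contact force between the fingers and slim_gauge below 0.1 N and linear speed of slim_gauge above 0.6 m/s).
It fails at once if the cover falls (faster than 0.6 m/s, free of the fingers) (contact force between the fingers and cover below 0.1 N and linear speed of cover above 0.6 m/s).
It fails at once if something else on the bench is moved by more than 30 mm (distance of any of fat_gauge, nut, disc, grinder, wrench, clamp, die_grinder from where it was at the start of the episode above 0.03 m).
It also fails if it takes over 72 s, if anything falls off the work surface, if the arm or the gripper's body presses on something with over 40 N, if the wrist force passes 120 N, or if a joint passes its speed limit or range.

## Working session

There is one attempt and no reset: what is moved stays moved. The work goes in short steps, Python scripts to look and compute and a shell command to move; the robot and the scene stay as the last step left them, time stands still between calls to the robot, and variables do not carry over. Pictures are saved under pics/ and viewed, about 8 in all and at most 12, crops included, and the job is handed in when it is done.

```bash
mkdir -p pics; cat > h.py <<'E'
import numpy as np, cv2
from workcell import ctrl
def snap(n):
    s=ctrl.snapshot(n); np.save(f'pics/{n}.npy',s,allow_pickle=True); return s
def cloud(s):
    H,W=s['depth'].shape; f=H/2/np.tan(np.radians(s['fov_y'])/2)
    K=np.array([[f,0,s['cx']],[0,f,s['cy']],[0,0,1]])
    u,v=np.meshgrid(np.arange(W),np.arange(H))
    p=cv2.undistortPoints(np.stack([u,v],-1).reshape(-1,1,2).astype(np.float64),K,np.array([s['k1'],0,0,0,0.]))
    p=p.reshape(H,W,2); d=s['depth'].astype(float)
    P=np.stack([p[...,0]*d,p[...,1]*d,d,np.ones_like(d)],-1)
    return (P@np.linalg.inv(np.array(s['view'])).T)[...,:3]
def save(img,n): cv2.imwrite(f'pics/{n}.png',img[...,::-1])
E
python3 - <<'E'
from h import *
for n in('scene','top'):
    s=snap(n); save(s['pixels'],n+'0'); print(n,s['fov_y'],s['k1'],np.round(np.linalg.inv(np.array(s['view'])),2).tolist())
o=ctrl.observe(); print(o['time_s'],o['position'],o['orientation'],o['force'],o['finger_gap'])
E
```

```text
scene 44.08301976338389 -0.07307909259385063 [[-0.86, 0.3, -0.4, 1230.72], [0.5, 0.49, -0.71, 1129.0], [-0.02, -0.82, -0.58, 1016.54], [0.0, 0.0, 0.0, 1.0]]
top 54.34375247910727 -0.09348414174981329 [[0.02, -0.99, 0.15, 378.21], [-1.0, -0.02, -0.02, -2.61], [0.02, -0.15, -0.99, 1367.84], [0.0, 0.0, 0.0, 1.0]]
0.1 [183.41420632 571.18985506 403.99514961] [ 8.08015462e-01  5.89160980e-01 -5.41294958e-04  2.43387977e-04] [ 0.48831851  0.18073324 -0.72720515] 0.9985363421291024
```

View pics/scene0.png

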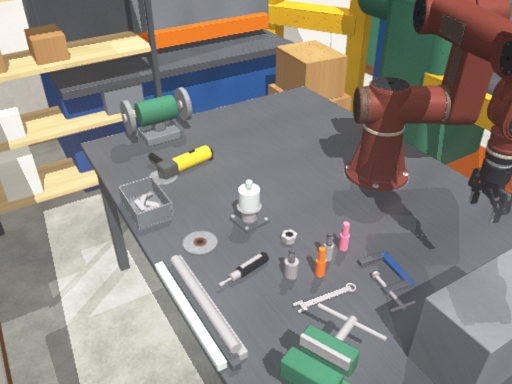

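View pics/top0.png

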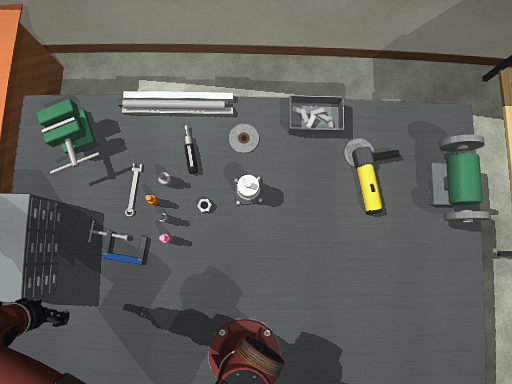

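The scene picture shows the cover on the tube at (249,200). There are two grey gauges, at (291,265) and (328,248), and look-alikes in orange at (321,262) and pink at (345,236). In the top view the greys are at (164,178) and (163,217), and the cover is at (248,187). The grey one at scene (328,248) / top (163,217) looks thinner; I'll check with an enlarged crop and depth.

```bash
python3 - <<'E'
from h import *
S=np.load('pics/scene.npy',allow_pickle=True).item();T=np.load('pics/top.npy',allow_pickle=True).item()
a=cv2.resize(S['pixels'][165:285,225:365],None,fx=5,fy=5,interpolation=cv2.INTER_CUBIC)[:, :]
b=cv2.resize(T['pixels'][165:250,130:270],None,fx=5,fy=5,interpolation=cv2.INTER_CUBIC)
save(cv2.resize(a,(700,600)),'cropS'); save(b,'cropT')
def circ(xy,z):  # least-squares circle
    A=np.c_[2*xy,np.ones(len(xy))]; c=np.linalg.lstsq(A,(xy**2).sum(1),rcond=None)[0]
    return c[:2],np.sqrt(c[2]+c[:2]@c[:2])
CS=cloud(S).reshape(-1,3); CT=cloud(T).reshape(-1,3)
C=cloud(T)
for n,(u,v) in dict(fat=(164,178),slim=(163,217),cov=(248,184),org=(151,199),pink=(165,238),nut=(205,206)).items():
    c=C[v,u,:2]; print(n,C[v,u].round(1))
    for nm,Q in(('S',CS),('T',CT)):
        m=(np.hypot(*(Q[:,:2]-c).T)<55)&(Q[:,2]>8)
        q=Q[m]
        for lo,hi in((8,25),(25,55),(55,61),(66,100),(100,110),(110,127),(127,136),(136,170)):
            k=q[(q[:,2]>=lo)&(q[:,2]<hi)]
            if len(k)>3: print('  ',nm,lo,hi,len(k),'mean',k.mean(0).round(1),'min',k.min(0).round(0)[:2],'max',k.max(0).round(0))
E
```

```text
fat [609.6 289.9  86.6]
   S 8 25 58 mean [626.5 309.7  16.7] min [604. 290.] max [640. 320.  25.]
   S 25 55 107 mean [627.8 308.8  40.4] min [605. 289.] max [641. 320.  55.]
   S 55 61 58 mean [621.8 301.   58.5] min [596. 277.] max [639. 318.  61.]
   S 66 100 63 mean [622.8 302.   82.6] min [613. 290.] max [629. 308. 100.]
   S 100 110 33 mean [619.6 297.3 104. ] min [609. 287.] max [629. 307. 108.]
   T 8 25 20 mean [607.8 288.1  14.9] min [565. 264.] max [651. 341.  25.]
   T 25 55 25 mean [606.7 285.   40.5] min [595. 277.] max [627. 310.  54.]
   T 55 61 40 mean [615.2 295.7  58.7] min [596. 278.] max [636. 318.  61.]
   T 66 100 15 mean [611.1 291.6  83.5] min [603. 287.] max [622. 300.  98.]
   T 100 110 29 mean [615.7 297.9 105.1] min [606. 287.] max [624. 307. 108.]
slim [473.5 286.1  88.4]
   S 8 25 39 mean [469.1 301.5  17.1] min [419. 281.] max [493. 311.  25.]
   S 25 55 77 mean [470.3 301.1  41.3] min [419. 279.] max [493. 312.  55.]
   S 55 61 32 mean [478.1 300.3  59. ] min [419. 283.] max [494. 311.  61.]
   S 66 100 57 mean [483.3 299.9  83.4] min [472. 287.] max
[... 2878 characters left out ...]
5 10 mean [403.9 276.   12.9] min [380. 231.] max [437. 318.  24.]
   T 25 55 15 mean [402.2 273.7  37.8] min [389. 270.] max [418. 282.  49.]
   T 55 61 16 mean [401.4 279.2  58.7] min [392. 271.] max [417. 292.  61.]
   T 66 100 12 mean [403.8 277.   85.7] min [395. 274.] max [413. 282. 100.]
   T 100 110 23 mean [402.7 282.7 105.1] min [395. 275.] max [412. 290. 110.]
nut [520.8 150.1  26.6]
   S 8 25 117 mean [532.3 159.6  19.7] min [502. 133.] max [554. 181.  25.]
   S 25 55 45 mean [532.6 155.9  26.6] min [509. 133.] max [553. 181.  30.]
   T 8 25 90 mean [523.3 153.8  22.1] min [490. 118.] max [547. 177.  25.]
   T 25 55 59 mean [526.3 153.2  27. ] min [506. 129.] max [546. 179.  33.]
```

View pics/cropS.png

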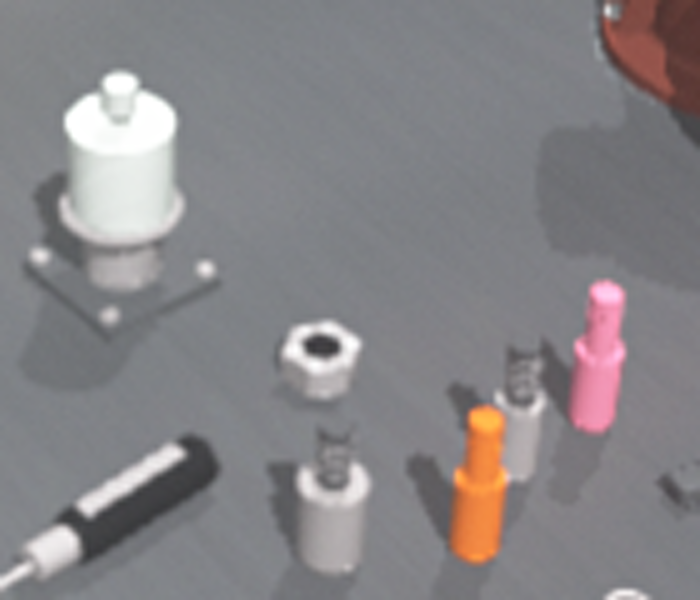

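View pics/cropT.png

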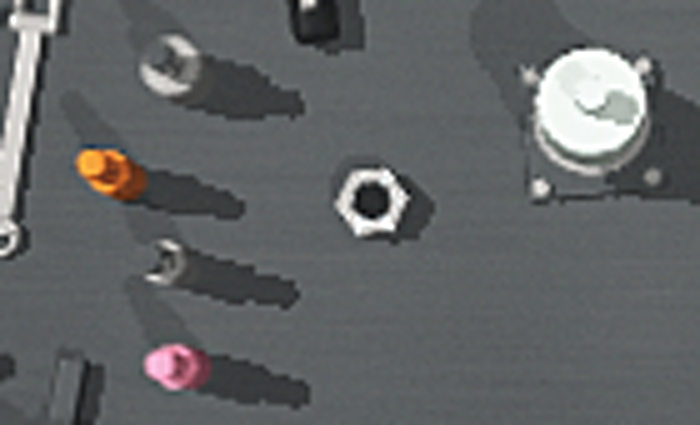

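The crops confirm it. The slim gauge is the grey one at scene-crop (520,420), whose body is visibly thinner than the grey one at (333,510); orange (478,490) and pink (600,360) are only look-alikes. Next I'll fix the knob and handle centres more precisely.

```bash
python3 - <<'E'
from h import *
for n in('scene','top'):
    s=np.load(f'pics/{n}.npy',allow_pickle=True).item(); C=cloud(s).reshape(-1,3)
    for nm,c,lo,hi in(('knob',(585,-1),159,170),('covtop',(585,-1),129,136),('slim',(478,296),103,112),('plate',(585,-1),7,13.5)):
        q=C[(np.hypot(*(C[:,:2]-c).T)<(70 if nm=='plate' else 50 if nm=='covtop' else 22))&(C[:,2]>lo)&(C[:,2]<hi)]
        q2=cv2.minEnclosingCircle(q[:,:2].astype(np.float32))
        print(n,nm,len(q),q.mean(0).round(1),np.median(q,0).round(1),'mec',np.round(q2[0],1),round(q2[1],1), 'rect',np.round(np.array(cv2.minAreaRect(q[:,:2].astype(np.float32))[0]),1))
E
python3 -m handwheel '[[5,-6,0,0,0,0],[5,-6,0,0,0,0],[5,-6,0,0,0,0],[5,-6,0,0,0,0],[5,-6,0,0,0,0]]' 0.6
```

```text
scene knob 10 [590.5   2.5 161.9] [589.    1.7 161.4] mec [590.5   3. ] 10.2 rect [590.4   4.7]
scene covtop 106 [590.7   4.5 130.9] [593.    5.5 130.5] mec [589.    1.5] 37.1 rect [590.7   2.7]
scene slim 20 [479.9 295.5 105.2] [479.4 295.6 104.6] mec [478.5 297. ] 11.0 rect [480.1 296.2]
scene plate 187 [596.6  14.7   9.3] [606.   20.8   9. ] mec [590.    1.1] 63.4 rect [590.5   0.7]
top knob 36 [584.2  -3.  162.9] [584.3  -3.1 162.3] mec [584.7  -3.2] 10.5 rect [584.4  -3.2]
top covtop 271 [583.9  -2.8 132.5] [583.   -3.5 132.3] mec [583.9  -3. ] 35.7 rect [582.9  -3.3]
top slim 18 [477.  295.1 105.8] [478.6 295.8 105.3] mec [476.7 296.4] 8.7 rect [477.3 295.3]
top plate 207 [568.1  -3.5  10.6] [556.   -4.3  10.8] mec [585.2   0. ] 68.3 rect [584.6  -4.9]
time_s: 0.72
position: [384.4, 329.5, 404.5]
orientation: [0.808, 0.589, 0.0, -0.0]
force: [0.7, 0.9, 0.3]
finger_gap: 0.6
```

```bash
python3 -m handwheel '[[0,0,0,0,0,0],[4,-6,0,0,0,0],[4,-6,0,0,0,0],[4,-6,0,0,0,0],[0,0,0,0,0,0]]'
python3 -m handwheel '[[0,0,0,0,0,0],[0,0,0,0,0,0],[0,0,0,0,0,0],[0,0,0,0,0,0],[0,0,0,0,0,0]]'
```

```text
time_s: 1.35
position: [489.0, 172.7, 404.0]
orientation: [0.809, 0.587, -0.0, -0.0]
force: [-0.9, 0.8, 0.0]
finger_gap: 0.602
time_s: 1.98
position: [487.4, 175.5, 404.8]
orientation: [0.808, 0.589, 0.0, 0.0]
force: [-0.2, -0.7, 0.0]
finger_gap: 0.602
```

```bash
python3 -m handwheel '[[2.5,-4.4,0,0,0,0],[2.5,-4.4,0,0,0,0],[2.5,-4.4,0,0,0,0],[2.5,-4.4,0,0,0,0],[0,0,0,0,0,0]]'
python3 -m handwheel '[[0,0,-1,0,0,0],[0,0,-1,0,0,0],[0,0,0,0,0,0],[0,0,0,0,0,0],[0,0,0,0,0,0]]'
python3 - <<'E'
from h import *
s=snap('top'); t=snap('scene')
a=cv2.resize(s['pixels'][130:240,190:310],(400,367),interpolation=cv2.INTER_CUBIC)
b=cv2.resize(t['pixels'][110:240,190:310],(339,367),interpolation=cv2.INTER_CUBIC)
save(np.hstack([a,b]),'app')
print(ctrl.observe()['position'])
E
```

```text
time_s: 2.6
position: [588.6, -3.7, 403.9]
orientation: [0.809, 0.588, -0.0, -0.0]
force: [-0.0, 0.5, 0.6]
finger_gap: 0.601
time_s: 3.22
position: [587.5, -0.5, 385.2]
orientation: [0.808, 0.589, 0.0, 0.0]
force: [0.1, 0.4, -0.2]
finger_gap: 0.597
[587.58877511  -0.72121538 385.08747104]
```

View pics/app.png

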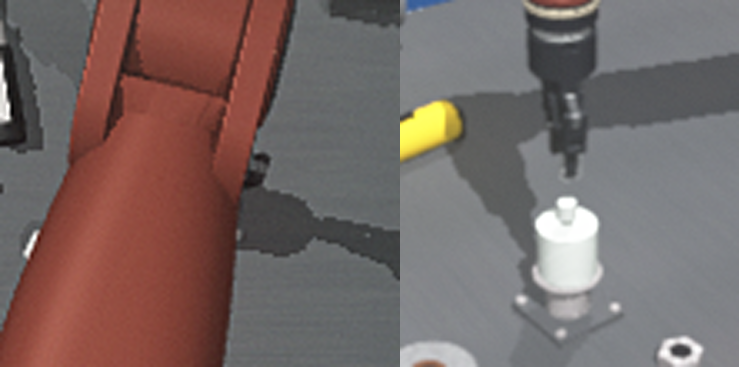

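In the scene half of the picture, the gripper hangs directly above the knob (567,210). The arm hides the top view. I'll lower and close.

```bash
python3 -m handwheel '[[0,0,-2,0,0,0],[0,0,-2,0,0,0],[0,0,-1.5,0,0,0],[0,0,-1,0,0,0],[0,0,-0.9,0,0,0]]'
python3 -m handwheel '[[0,0,0,0,0,0],[0,0,0,0,0,0],[0,0,0,0,0,0],[0,0,0,0,0,0],[0,0,0,0,0,0]]' 0
python3 -m handwheel '[[0,0,0,0,0,0],[0,0,0.3,0,0,0],[0,0,0.3,0,0,0],[0,0,0.3,0,0,0],[0,0,0.3,0,0,0]]'
```

```text
time_s: 3.95
position: [587.5, -0.8, 310.1]
orientation: [0.808, 0.589, -0.0, -0.0]
force: [-1.0, 0.8, -0.8]
finger_gap: 0.602
time_s: 4.58
position: [587.7, -0.8, 311.0]
orientation: [0.808, 0.589, 0.0, 0.0]
force: [0.1, -0.1, 0.5]
finger_gap: 0.236
time_s: 5.2
position: [587.6, -0.8, 322.9]
orientation: [0.808, 0.589, 0.0, 0.0]
force: [0.6, 0.8, -2.2]
finger_gap: 0.235
```

```bash
python3 -m handwheel '[[0,0,1.2,0,0,0],[0,0,1,0,0,0],[0,-2,0,0,0,0],[0,-3,0,0,0,0],[0,-3,0,0,0,0]]'
python3 -m handwheel '[[0,-3,0,0,0,0],[0,-2,0,0,0,0],[0,-1.5,0,0,0,0],[0,-0.5,0,0,0,0],[0,0,-1,0,0,0]]'
python3 -m handwheel '[[0,0,-2,0,0,0],[0,0,-2,0,0,0],[0,0,-2,0,0,0],[0,0,-1,0,0,0],[0,0,-0.5,0,0,0]]'
python3 -m handwheel '[[0,0,-0.5,0,0,0],[0,0,-0.2,0,0,0],[0,0,-0.2,0,0,0],[0,0,-0.1,0,0,0],[0,0,0,0,0,0]]'
```

```text
time_s: 5.82
position: [587.4, -82.5, 344.8]
orientation: [0.808, 0.589, -0.0, 0.0]
force: [0.6, 0.9, -2.4]
finger_gap: 0.231
time_s: 6.45
position: [587.8, -150.8, 335.1]
orientation: [0.808, 0.589, 0.0, 0.001]
force: [1.2, -0.2, -1.6]
finger_gap: 0.236
time_s: 7.08
position: [587.4, -150.7, 258.9]
orientation: [0.808, 0.589, -0.0, -0.0]
force: [0.2, 0.1, -3.4]
finger_gap: 0.237
time_s: 7.7
position: [587.6, -150.8, 249.8]
orientation: [0.808, 0.589, 0.0, 0.0]
force: [-0.6, -0.7, -1.7]
finger_gap: 0.234
```

```bash
python3 -m handwheel '[[0,0,-0.1,0,0,0],[0,0,-0.05,0,0,0],[0,0,-0.05,0,0,0],[0,0,-0.05,0,0,0],[0,0,0,0,0,0]]'
python3 -m handwheel '[[0,0,-0.05,0,0,0],[0,0,0,0,0,0],[0,0,-0.05,0,0,0],[0,0,0,0,0,0],[0,0,0,0,0,0]]'
```

```text
time_s: 8.32
position: [587.5, -150.8, 247.2]
orientation: [0.808, 0.589, 0.0, -0.0]
force: [0.5, 0.1, -2.7]
finger_gap: 0.232
time_s: 8.95
position: [587.7, -151.0, 246.9]
orientation: [0.808, 0.589, 0.0, 0.0]
force: [-2.2, 0.2, 6.3]
finger_gap: 0.235
```

Contact with the bench is felt at TCP z ≈ 246.9. I'll release, rise and move clear toward the gauge.

```bash
python3 -m handwheel '[[0,0,0,0,0,0],[0,0,0,0,0,0],[0,0,0,0,0,0],[0,0,0,0,0,0],[0,0,0,0,0,0]]' 0.6
python3 -m handwheel '[[0,0,2,0,0,0],[0,0,3,0,0,0],[0,0,4,0,0,0],[0,0,4,0,0,0],[0,0,3,0,0,0]]'
python3 -m handwheel '[[-2,4,0,0,0,0],[-2,5,0,0,0,0],[-2,5,0,0,0,0],[-2,5,0,0,0,0],[-2,5,0,0,0,0]]'
python3 -m handwheel '[[0,5,0,0,0,0],[0,5,0,0,0,0],[-1,5,0,0,0,0],[0,3,0,0,0,0],[0,0,0,0,0,0]]'
python3 - <<'E'
from h import *
S=snap('scene'); s=snap('top')
save(np.vstack([cv2.resize(S['pixels'][150:290,215:365],(600,560),interpolation=cv2.INTER_CUBIC)]),'off')
print(ctrl.observe()['position'])
for n,s in(('scene',S),('top',s)):
    C=cloud(s).reshape(-1,3)
    for nm,c,lo,hi,r in(('collar',(586,-1),70,79,33),('flange',(586,-1),60,68,50),('plate',(585,-1),7,13.5,75),('cov',(587,-151),62,72,50),('knob',(587,-151),94,105,25),('floor',(586,-1),11,18,20)):
        q=C[(np.hypot(*(C[:,:2]-c).T)<r)&(C[:,2]>lo)&(C[:,2]<hi)][:,:2].astype(np.float32)
        if len(q)<4: continue
        m=cv2.minEnclosingCircle(q); print(n,nm,len(q),q.mean(0).round(1),'mec',np.round(m[0],1),round(m[1],1))
E
```

```text
time_s: 9.57
position: [587.6, -150.8, 246.2]
orientation: [0.808, 0.589, 0.0, -0.0]
force: [0.7, 0.2, 0.3]
finger_gap: 0.598
time_s: 10.2
position: [587.5, -150.7, 410.1]
orientation: [0.808, 0.589, 0.001, 0.001]
force: [0.7, 0.2, -0.6]
finger_gap: 0.6
time_s: 10.82
position: [486.5, 90.6, 408.0]
orientation: [0.808, 0.589, 0.001, 0.001]
force: [0.9, 0.2, 0.1]
finger_gap: 0.598
time_s: 11.45
position: [477.0, 270.9, 407.7]
orientation: [0.807, 0.59, 0.001, 0.0]
force: [0.4, -0.1, -0.5]
finger_gap: 0.602
[477.46768756 269.0990736  407.29023203]
scene collar 56 [5.889e+02 2.000e-01] mec [589.1  -1. ] 29.2
scene flange 151 [592.8   6.9] mec [590.5   0.7] 42.0
scene plate 186 [600.2  13.3] mec [593.1   0.7] 66.7
scene cov 143 [ 591.  -144.3] mec [ 590.4 -147.1] 36.9
scene knob 17 [ 589.1 -150.2] mec [ 588.6 -150.4] 11.6
top collar 109 [586.1  -3.2] mec [585.9  -1.8] 28.7
top flange 207 [583.3  -4.3] mec [584.   -3.5] 41.5
top plate 239 [575.8  -2.6] mec [587.3   1.4] 70.9
top cov 262 [ 582.7 -151.3] mec [ 584.3 -151.9] 35.8
top knob 33 [ 583.7 -152. ] mec [ 584.4 -151.9] 11.2
top floor 30 [589.   -4.6] mec [589.6  -3.5] 14.8
```

View pics/off.png

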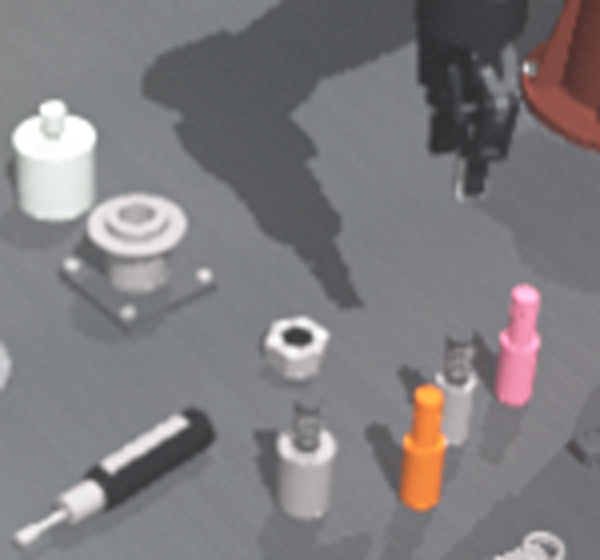

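The cover stands upright on the bench at crop (55,165), the tube mouth is open at (137,215), and the slim gauge is at (456,395) between orange and pink. I'll centre over it.

```bash
python3 -m handwheel '[[0.15,2.7,-2,0,0,0],[0,0,-3,0,0,0],[0,0,0,0,0,0],[0,0,0,0,0,0],[0,0,0,0,0,0]]'
```

```text
time_s: 12.18
position: [479.5, 295.8, 358.0]
orientation: [0.808, 0.589, 0.001, 0.0]
force: [0.2, 0.3, 0.1]
finger_gap: 0.604
```

```bash
python3 -m handwheel '[[0,0,-2.5,0,0,0],[0,0,-2.5,0,0,0],[0,0,-2.5,0,0,0],[0,0,-2,0,0,0],[0,0,-1,0,0,0]]'
python3 -m handwheel '[[0,0,-1,0,0,0],[0,0,0,0,0,0],[0,0,0,0,0,0],[0,0,0,0,0,0],[0,0,0,0,0,0]]'
python3 - <<'E'
from h import *
S=snap('scene')
save(cv2.resize(S['pixels'][195:295,270:370],(500,500),interpolation=cv2.INTER_CUBIC),'grasp')
E
```

```text
time_s: 12.8
position: [479.0, 296.1, 250.6]
orientation: [0.808, 0.589, -0.0, -0.0]
force: [-0.4, -0.3, -0.5]
finger_gap: 0.598
time_s: 13.42
position: [479.2, 296.3, 241.6]
orientation: [0.808, 0.589, 0.0, 0.0]
force: [0.1, -0.5, -0.8]
finger_gap: 0.601
```

View pics/grasp.png

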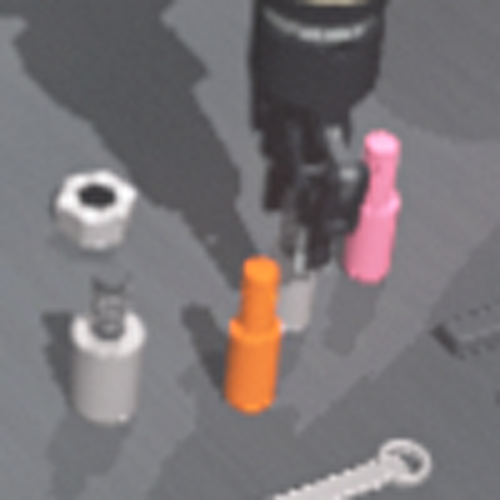

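The jaws straddle the slim gauge's handle (300,240), clear of the orange (258,330) and pink (378,200) ones. I'll close, lift and carry it over.

```bash
python3 -m handwheel '[[0,0,0,0,0,0],[0,0,0,0,0,0],[0,0,0,0,0,0],[0,0,0,0,0,0],[0,0,0,0,0,0]]' 0
python3 -m handwheel '[[0,0,0.3,0,0,0],[0,0,0.7,0,0,0],[0,0,1,0,0,0],[0,0,1,0,0,0],[0,0,1,0,0,0]]'
python3 -m handwheel '[[0,0,1.5,0,0,0],[0,0,1.5,0,0,0],[0,0,1.5,0,0,0],[0,0,1,0,0,0],[0,0,0.8,0,0,0]]'
```

```text
time_s: 14.1
position: [479.0, 296.0, 241.4]
orientation: [0.808, 0.589, -0.0, 0.0]
force: [-2.1, -5.8, 5.1]
finger_gap: 0.222
time_s: 14.72
position: [479.1, 296.2, 282.2]
orientation: [0.808, 0.589, 0.0, 0.0]
force: [-0.2, -0.8, -5.5]
finger_gap: 0.221
time_s: 15.35
position: [479.1, 296.2, 344.9]
orientation: [0.808, 0.589, 0.0, 0.0]
force: [-0.9, -0.6, -5.7]
finger_gap: 0.217
```

```bash
python3 -m handwheel '[[1,-3,0,0,0,0],[1.8,-5,0,0,0,0],[1.8,-5,0,0,0,0],[1.8,-5,0,0,0,0],[1.8,-5,0,0,0,0]]'
python3 -m handwheel '[[1.4,-3.5,0,0,0,0],[0.8,-2,0,0,0,0],[0.4,-1.3,0,0,0,0],[0,0,0,0,0,0],[0,0,0,0,0,0]]'
python3 - <<'E'
from h import *
o=ctrl.observe(); print(o['position'],o['force'])
S=snap('scene');T=snap('top')
a=cv2.resize(S['pixels'][140:240,200:300],(500,500),interpolation=cv2.INTER_CUBIC)
save(a,'hover')
C=cloud(S).reshape(-1,3); p=o['position']; z0=p[2]-243
q=C[(np.hypot(*(C[:,:2]-p[:2]).T)<30)&(C[:,2]>z0+5)&(C[:,2]<z0+52)]
print(len(q),q.min(0),q.max(0),q.mean(0))
E
```

```text
time_s: 15.98
position: [561.4, 64.5, 344.2]
orientation: [0.808, 0.589, 0.0, -0.0]
force: [0.8, -0.0, -6.6]
finger_gap: 0.22
time_s: 16.6
position: [586.8, -0.8, 344.2]
orientation: [0.808, 0.59, 0.0, -0.0]
force: [0.2, -0.2, -6.1]
finger_gap: 0.215
[586.77781331  -0.75115339 344.24938554] [ 0.19615386 -0.22083318 -6.06589248]
96 [576.18076869  -5.48165491 106.42481356] [604.42066517  18.92195083 153.16701104] [594.03104978   9.87559473 130.32152482]
```

View pics/hover.png

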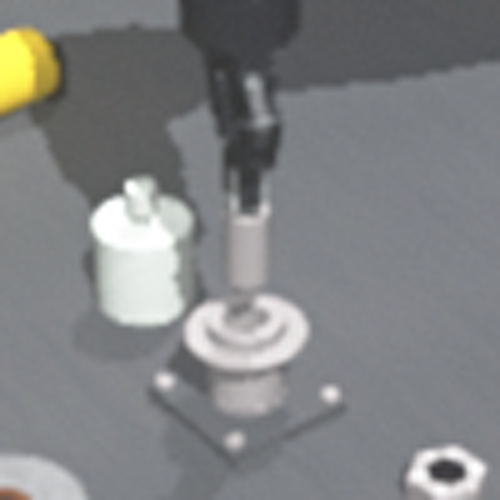

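The hover picture shows the gauge (248,250) hanging upright just above the bore mouth (247,320). I'll fit both cylinders from the same depth images for a relative offset.

```bash
cat > fit.py <<'E'
from h import *
from scipy.optimize import least_squares
o=ctrl.observe(); p=o['position']; z0=p[2]-242
Cs=[cloud(ctrl.snapshot('scene')).reshape(-1,3) for _ in range(6)]
C=np.vstack(Cs)
def fit(c,r,lo,hi,tilt=False):
    q=C[(np.hypot(*(C[:,:2]-c).T)<r+7)&(C[:,2]>lo)&(C[:,2]<hi)]
    zc=(lo+hi)/2
    f=lambda v:np.hypot(q[:,0]-v[0]-(v[2]*(q[:,2]-zc) if tilt else 0),q[:,1]-v[1]-(v[3]*(q[:,2]-zc) if tilt else 0))-r
    s=least_squares(f,[*c]+([0,0] if tilt else []),loss='soft_l1',f_scale=1.)
    return len(q)//6,s.x.round(4),np.abs(s.fun).mean().round(2)
if __name__=='__main__':
    print(p,o['force'])
    print('gauge',fit(p[:2]+[1,1],15,z0+3,z0+50,True))
    print('gauge',fit(p[:2]+[1,1],15,z0+3,z0+50))
    print('tube',fit(p[:2]+[1,1],27,13,55,True)); print('tube',fit(p[:2]+[1,1],27,13,55)); print('flange',fit(p[:2]+[1,1],42,58,63))
    print('collar',fit(p[:2]+[1,1],27,66,73))
E
python3 fit.py
```

```text
[586.82590717  -0.79058795 344.31109453] [ 0.32249726  0.15840441 -5.4506979 ]
gauge (97, array([ 5.881046e+02, -5.870000e-01,  1.590000e-02,  2.090000e-02]), np.float64(1.87))
gauge (97, array([ 5.881247e+02, -5.840000e-01]), np.float64(1.88))
tube (120, array([ 5.896731e+02, -2.185100e+00,  1.313000e-01,  1.503000e-01]), np.float64(2.34))
tube (120, array([588.8023,  -3.0402]), np.float64(2.62))
flange (122, array([587.0812,  -6.3986]), np.float64(8.12))
collar (81, array([589.2892,  -1.9475]), np.float64(5.13))
```

```bash
python3 -m handwheel '[[0.09,-0.17,-1,0,0,0],[0,0,-1,0,0,0],[0,0,-0.7,0,0,0],[0,0,0,0,0,0],[0,0,0,0,0,0]]'
python3 -m handwheel '[[0,0,-0.1,0,0,0],[0,0,-0.1,0,0,0],[0,0,-0.1,0,0,0],[0,0,-0.1,0,0,0],[0,0,0,0,0,0]]'
```

```text
time_s: 17.62
position: [588.0, -3.5, 317.4]
orientation: [0.808, 0.589, 0.0, 0.0]
force: [-0.2, 0.1, -5.0]
finger_gap: 0.217
time_s: 18.25
position: [587.9, -3.5, 313.1]
orientation: [0.808, 0.589, -0.0, -0.0]
force: [-1.2, 0.3, -5.3]
finger_gap: 0.218
```

```bash
python3 -m handwheel '[[0,0,-0.05,0,0,0],[0,0,-0.05,0,0,0],[0,0,-0.05,0,0,0],[0,0,0,0,0,0],[0,0,0,0,0,0]]'
```

```text
time_s: 18.88
position: [588.0, -3.5, 311.8]
orientation: [0.808, 0.589, 0.0, -0.0]
force: [-1.0, -0.1, -5.3]
finger_gap: 0.218
```

```bash
python3 -m handwheel '[[0,0,-0.05,0,0,0],[0,0,-0.05,0,0,0],[0,0,-0.05,0,0,0],[0,0,-0.05,0,0,0],[0,0,0,0,0,0]]'
python3 -c "
from workcell import ctrl
o=ctrl.observe();print(o['force'],o['wrist_torque'])"
```

```text
time_s: 19.5
position: [587.9, -3.5, 309.7]
orientation: [0.808, 0.589, 0.0, -0.0]
force: [-0.2, 0.0, -5.6]
finger_gap: 0.218
[-0.16306841  0.04103417 -5.64141238] [ 0.03687234  0.00364741 -0.00549987]
```

```bash
python3 -m handwheel '[[0,0,-0.1,0,0,0],[0,0,-0.1,0,0,0],[0,0,-0.1,0,0,0],[0,0,-0.1,0,0,0],[0,0,0,0,0,0]]'
python3 fit.py | head -3; python3 - <<'E'
from h import *
S=ctrl.snapshot('scene'); save(cv2.resize(S['pixels'][160:235,210:290],(640,600),interpolation=cv2.INTER_CUBIC),'ins')
E
```

```text
time_s: 20.12
position: [587.9, -3.5, 305.6]
orientation: [0.808, 0.589, -0.0, -0.0]
force: [0.2, 0.7, -6.3]
finger_gap: 0.217
[587.9103426   -3.49680138 305.59328098] [ 0.19042538  0.74601806 -6.2822351 ]
gauge (119, array([ 5.890072e+02, -2.711800e+00, -1.090000e-02, -1.510000e-02]), np.float64(2.24))
gauge (119, array([589.0072,  -2.7159]), np.float64(2.25))
```

View pics/ins.png

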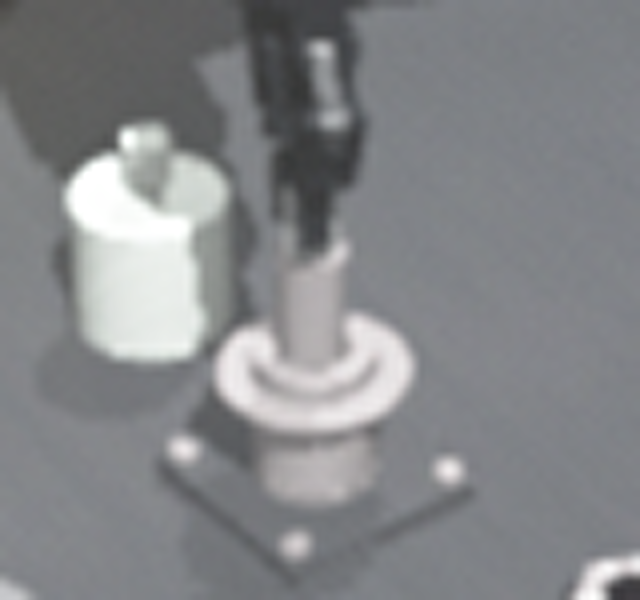

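The gauge (313,310) is inside the bore, and its foot is hidden behind the collar rim at (313,365). There are no side forces, so I'll carry on down. The floor is at TCP ≈ 255.5.

```bash
python3 -m handwheel '[[0,0,-0.3,0,0,0],[0,0,-0.3,0,0,0],[0,0,-0.3,0,0,0],[0,0,-0.3,0,0,0],[0,0,0,0,0,0]]'
python3 -m handwheel '[[0,0,-0.4,0,0,0],[0,0,-0.4,0,0,0],[0,0,-0.4,0,0,0],[0,0,-0.4,0,0,0],[0,0,0,0,0,0]]'
```

```text
time_s: 21.1
position: [587.8, -3.5, 293.3]
orientation: [0.808, 0.589, -0.0, -0.0]
force: [0.8, -0.1, -6.1]
finger_gap: 0.216
time_s: 21.72
position: [587.8, -3.5, 277.2]
orientation: [0.808, 0.589, -0.0, -0.0]
force: [-0.4, -1.5, -5.3]
finger_gap: 0.217
```

```bash
python3 -m handwheel '[[0,0,-0.4,0,0,0],[0,0,-0.4,0,0,0],[0,0,-0.4,0,0,0],[0,0,-0.4,0,0,0],[0,0,-0.3,0,0,0]]'
python3 -m handwheel '[[0,0,-0.05,0,0,0],[0,0,-0.05,0,0,0],[0,0,-0.05,0,0,0],[0,0,0,0,0,0],[0,0,0,0,0,0]]'
```

```text
time_s: 22.35
position: [587.9, -3.5, 258.4]
orientation: [0.808, 0.589, -0.0, -0.0]
force: [-0.2, 0.3, -5.6]
finger_gap: 0.22
time_s: 22.98
position: [588.0, -3.5, 257.3]
orientation: [0.808, 0.589, 0.0, 0.0]
force: [-0.5, 0.1, -4.9]
finger_gap: 0.218
```

```bash
python3 -m handwheel '[[0,0,-0.05,0,0,0],[0,0,-0.05,0,0,0],[0,0,-0.05,0,0,0],[0,0,0,0,0,0],[0,0,0,0,0,0]]'
python3 -m handwheel '[[0,0,-0.05,0,0,0],[0,0,-0.05,0,0,0],[0,0,0,0,0,0],[0,0,0,0,0,0],[0,0,0,0,0,0]]'
```

```text
time_s: 23.6
position: [587.9, -3.5, 255.7]
orientation: [0.808, 0.589, 0.0, -0.0]
force: [0.3, -0.4, -6.4]
finger_gap: 0.22
time_s: 24.22
position: [588.1, -3.6, 255.3]
orientation: [0.808, 0.589, 0.0, 0.0]
force: [-1.7, -0.0, 4.7]
finger_gap: 0.218
```

The floor is felt at TCP z 255.3. I'll release, rise and return to the cover.

```bash
python3 -m handwheel '[[0,0,0,0,0,0],[0,0,0,0,0,0],[0,0,0,0,0,0],[0,0,0,0,0,0],[0,0,0,0,0,0]]' 0.6
python3 -m handwheel '[[0,0,1,0,0,0],[0,0,2,0,0,0],[0,0,3,0,0,0],[0,0,3,0,0,0],[0,0,1,0,0,0]]'
python3 -m handwheel '[[0,-2,0,0,0,0],[0,-4,0,0,0,0],[0,-4,0,0,0,0],[0,-3,0,0,0,0],[0,-1.7,0,0,0,0]]'
python3 -m handwheel '[[0,0,0,0,0,0],[0,0,0,0,0,0],[0,0,0,0,0,0],[0,0,0,0,0,0],[0,0,0,0,0,0]]'
python3 - <<'E'
from h import *
S=snap('scene'); save(cv2.resize(S['pixels'][150:235,200:290],(636,600),interpolation=cv2.INTER_CUBIC),'rel')
E
```

```text
time_s: 24.85
position: [588.0, -3.5, 254.7]
orientation: [0.808, 0.589, 0.0, -0.0]
force: [-0.0, -0.3, -0.1]
finger_gap: 0.602
time_s: 25.48
position: [588.5, -3.6, 358.3]
orientation: [0.808, 0.589, 0.002, 0.002]
force: [0.6, 0.0, -0.4]
finger_gap: 0.599
time_s: 26.1
position: [587.4, -152.7, 353.4]
orientation: [0.809, 0.588, -0.0, -0.001]
force: [0.3, 0.9, 0.2]
finger_gap: 0.598
time_s: 26.72
position: [588.0, -150.1, 354.8]
orientation: [0.808, 0.589, 0.0, 0.0]
force: [-0.0, -0.4, -0.8]
finger_gap: 0.595
```

View pics/rel.png

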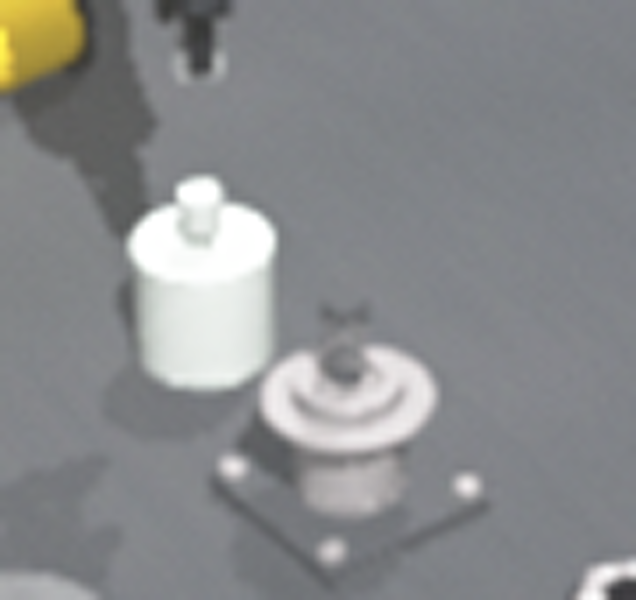

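The gauge's dark handle (345,340) stands out of the tube, the cover stands upright, and the gripper is right above its knob (198,190). I'll fetch the cover.

```bash
python3 -m handwheel '[[0,-0.07,-3,0,0,0],[0,0,-3,0,0,0],[0,0,-2.5,0,0,0],[0,0,-1.5,0,0,0],[0,0,-0.75,0,0,0]]'
python3 -m handwheel '[[0,0,0,0,0,0],[0,0,0,0,0,0],[0,0,0,0,0,0],[0,0,0,0,0,0],[0,0,0,0,0,0]]' 0
python3 -m handwheel '[[0,0,0.3,0,0,0],[0,0,1,0,0,0],[0,0,1.5,0,0,0],[0,0,2,0,0,0],[0,0,2,0,0,0]]'
python3 -m handwheel '[[0,0,2,0,0,0],[0,0,2,0,0,0],[0,0,2,0,0,0],[0,0,1.2,0,0,0],[0,0,0,0,0,0]]'
```

```text
time_s: 27.4
position: [587.9, -151.1, 246.7]
orientation: [0.808, 0.589, -0.0, -0.0]
force: [0.2, -0.1, 0.4]
finger_gap: 0.601
time_s: 28.02
position: [588.3, -151.5, 248.2]
orientation: [0.808, 0.589, 0.0, 0.001]
force: [0.1, -1.4, 5.8]
finger_gap: 0.235
time_s: 28.65
position: [588.1, -151.3, 317.3]
orientation: [0.808, 0.589, 0.0, 0.0]
force: [0.3, 0.1, -2.6]
finger_gap: 0.231
time_s: 29.28
position: [588.2, -151.4, 388.3]
orientation: [0.808, 0.589, 0.0, 0.001]
force: [-0.2, -0.2, -2.5]
finger_gap: 0.234
```

```bash
python3 -m handwheel '[[0,2,0,0,0,0],[0,3.5,0,0,0,0],[0,4,0,0,0,0],[0,3.5,0,0,0,0],[0,1.8,0,0,0,0]]'
python3 -m handwheel '[[0,0,0,0,0,0],[0,0,0,0,0,0],[0,0,0,0,0,0],[0,0,0,0,0,0],[0,0,0,0,0,0]]'
python3 - <<'E'
from h import *
S=snap('scene'); save(cv2.resize(S['pixels'][135:235,200:300],(600,600),interpolation=cv2.INTER_CUBIC),'cov')
E
```

```text
time_s: 29.9
position: [587.5, -0.7, 386.4]
orientation: [0.807, 0.59, -0.0, -0.001]
force: [-0.1, -0.2, -2.5]
finger_gap: 0.23
time_s: 30.52
position: [588.0, -3.6, 387.2]
orientation: [0.808, 0.589, 0.0, -0.0]
force: [-0.1, 0.3, -1.8]
finger_gap: 0.235
```

View pics/cov.png

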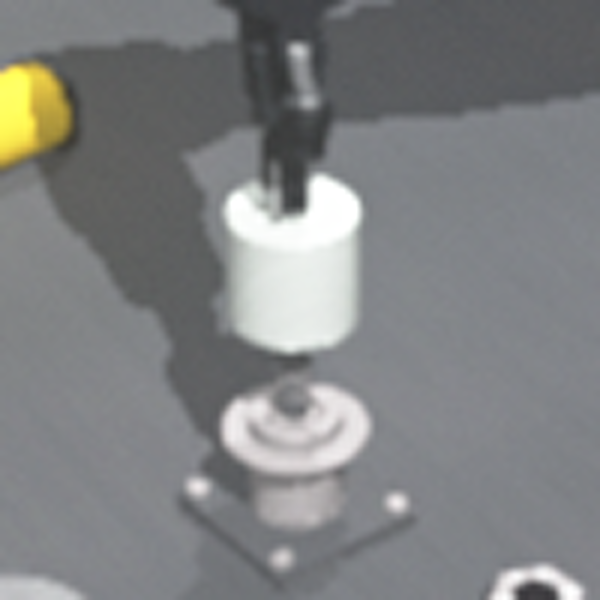

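The cover (292,270) hangs level, centred over the flange (296,425) and clear above the gauge's handle. I'll lower it.

```bash
python3 -m handwheel '[[0,0,-1,0,0,0],[0,0,-1.5,0,0,0],[0,0,-1.5,0,0,0],[0,0,-1,0,0,0],[0,0,-0.5,0,0,0]]'
python3 -m handwheel '[[0,0,-0.3,0,0,0],[0,0,-0.3,0,0,0],[0,0,-0.2,0,0,0],[0,0,-0.2,0,0,0],[0,0,0,0,0,0]]'
```

```text
time_s: 31.2
position: [587.7, -3.1, 331.2]
orientation: [0.808, 0.589, -0.0, -0.0]
force: [-0.7, 0.1, -2.0]
finger_gap: 0.228
time_s: 31.82
position: [587.9, -3.2, 322.1]
orientation: [0.808, 0.589, -0.0, -0.0]
force: [0.6, 0.3, -1.9]
finger_gap: 0.233
```

```bash
python3 -m handwheel '[[0,0,-0.15,0,0,0],[0,0,-0.15,0,0,0],[0,0,-0.15,0,0,0],[0,0,0,0,0,0],[0,0,0,0,0,0]]'
python3 -m handwheel '[[0,0,-0.15,0,0,0],[0,0,-0.1,0,0,0],[0,0,-0.1,0,0,0],[0,0,0,0,0,0],[0,0,0,0,0,0]]'
```

```text
time_s: 32.45
position: [588.0, -3.2, 317.8]
orientation: [0.808, 0.589, 0.0, -0.0]
force: [-0.1, -0.8, -2.1]
finger_gap: 0.235
time_s: 33.08
position: [588.0, -3.2, 314.3]
orientation: [0.808, 0.589, 0.0, -0.0]
force: [0.4, 0.3, -2.6]
finger_gap: 0.232
```

```bash
python3 -m handwheel '[[0,0,-0.1,0,0,0],[0,0,-0.05,0,0,0],[0,0,-0.05,0,0,0],[0,0,0,0,0,0],[0,0,0,0,0,0]]'
python3 -m handwheel '[[0,0,-0.05,0,0,0],[0,0,-0.05,0,0,0],[0,0,0,0,0,0],[0,0,0,0,0,0],[0,0,0,0,0,0]]'
```

```text
time_s: 33.7
position: [588.0, -3.2, 312.3]
orientation: [0.808, 0.589, 0.0, -0.0]
force: [-0.6, -0.6, -1.6]
finger_gap: 0.234
time_s: 34.33
position: [588.1, -3.3, 312.2]
orientation: [0.808, 0.589, 0.0, 0.001]
force: [-1.9, -1.8, 5.9]
finger_gap: 0.235
```

Contact is at 312.2, which is 64 mm above the bench grip height, exactly the flange. I'll release, rise straight up and check.

```bash
python3 -m handwheel '[[0,0,0,0,0,0],[0,0,0,0,0,0],[0,0,0,0,0,0],[0,0,0,0,0,0],[0,0,0,0,0,0]]' 0.6
python3 -m handwheel '[[0,0,1,0,0,0],[0,0,2,0,0,0],[0,0,3,0,0,0],[0,0,3,0,0,0],[0,0,1,0,0,0]]'
python3 -m handwheel '[[-2,3,0,0,0,0],[-3,5,0,0,0,0],[-3,5,0,0,0,0],[-2,3,0,0,0,0],[0,0,0,0,0,0]]'
python3 -m handwheel '[[0,0,0,0,0,0],[0,0,0,0,0,0],[0,0,0,0,0,0],[0,0,0,0,0,0],[0,0,0,0,0,0]]'
python3 - <<'E'
from h import *
S=snap('scene'); save(cv2.resize(S['pixels'][150:280,215:365],(600,520),interpolation=cv2.INTER_CUBIC),'end')
T=snap('top')
for s in(S,T):
    C=cloud(s).reshape(-1,3)
    for nm,r,lo,hi in(('knob',20,158,170),('covtop',45,127,137)):
        q=C[(np.hypot(*(C[:,:2]-(587,-3)).T)<r)&(C[:,2]>lo)&(C[:,2]<hi)]
        A=np.c_[q[:,:2]-q[:,:2].mean(0),np.ones(len(q))]; k=np.linalg.lstsq(A,q[:,2],rcond=None)[0]
        print(nm,len(q),q.mean(0).round(1),'slope',k.round(3))
E
```

```text
time_s: 34.95
position: [587.9, -3.2, 311.2]
orientation: [0.808, 0.589, 0.0, -0.0]
force: [-0.3, 0.0, 1.1]
finger_gap: 0.601
time_s: 35.58
position: [588.3, -3.3, 414.7]
orientation: [0.808, 0.589, 0.001, 0.002]
force: [0.1, -0.7, -0.4]
finger_gap: 0.599
time_s: 36.2
position: [486.8, 158.5, 411.5]
orientation: [0.807, 0.59, 0.0, -0.0]
force: [0.9, 0.3, -0.1]
finger_gap: 0.597
time_s: 36.83
position: [488.1, 156.6, 411.2]
orientation: [0.808, 0.589, 0.0, -0.0]
force: [0.1, 0.3, -0.3]
finger_gap: 0.597
knob 18 [ 5.886e+02 -4.000e-01  1.605e+02] slope [-1.80000e-02  1.76000e-01  1.60549e+02]
covtop 163 [591.2   3.5 129.7] slope [ 8.00000e-03 -2.00000e-03  1.29715e+02]
knob 37 [584.5  -3.1 162.6] slope [-3.30000e-02 -8.30000e-02  1.62636e+02]
covtop 295 [583.4  -3.3 132.4] slope [ 7.00000e-03 -8.00000e-03  1.32437e+02]
```

View pics/end.png

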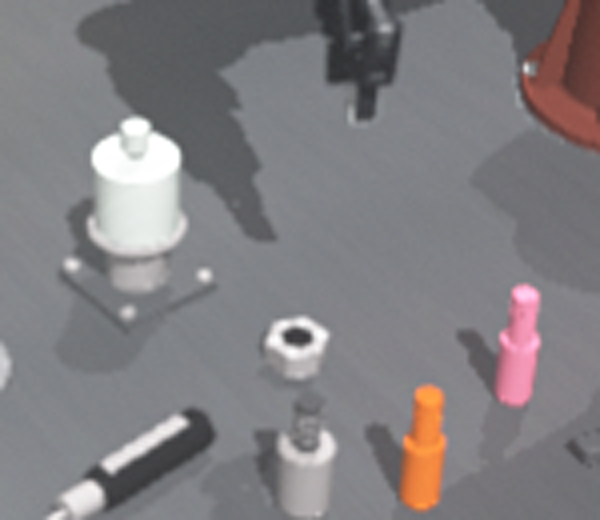

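The cover (137,190) sits level on the flange. The slim gauge's old spot is empty, and the fat gauge, nut, orange and pink pieces have not moved. I'll hand in.

```bash
python3 -c "
from workcell import ctrl
print(ctrl.job_done())"
```

```text
the job is handed in; nothing more can be done
None
```

The slim gauge is in the storage tube, handle up, and the cover is back on the flange. I handed the job in at about 37 s of the 72 s allowed; it gave no verdict.

- **Order of work:** I stood the cover on the bench about 148 mm to the tube's right and let go. Then I slid the gauge down the bore and put the cover back over it.
- **Gauge:** it went down with almost no side force. The floor was felt at 13.9 mm above bench level, by the change in TCP height, against a nominal 14 mm. I let go there and the picture showed it upright.
- **Cover:** it touched down about 64 mm above the height where I gripped it on the bench, which is the flange height. In the last pictures its top is level within about 0.01 rad (slope fit), at z ≈ 130 mm (scene camera) and 132 mm (top camera), against 132 nominal.
- **Everything else:** in the last scene crop the fat gauge, nut and the orange and pink look-alikes are where they were. The disc, grinder, wrench, clamp and die grinder were not measured again; no contact with them was felt.

**Checks that disagreed:** the two cameras differ by about 4–6 mm on the cover's position, more than the stated 2 mm calibration. I relied on the measured TCP and the force readings to place things. My camera fits of the tube, flange and collar were also poor, so I used them only for a small correction before the insertion. The fits of the knob's small top gave slopes up to 0.18, which I put down to too few points.

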